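# Tighten the paint pot's locking ring with the steel bar

### The arm

A 7-joint arm with a two-finger parallel gripper is mounted at the origin on the work surface. World frame = base frame: x ahead of the robot, y to its left, z up, the work surface at z = 0. Lengths are in m, angles in rad, forces in N, time in s.
With the tool pointing down it reaches from about 0.4 to 0.85 m from the base axis. Payload 4.5 kg.
Tool frame: the origin (TCP) lies at the very end of the fingers, on their centre line; the grasp point (between the pads) lies 19 mm behind it (r.grip_point_offset is the distance from the TCP to the grasp point, in m); y points along the fingers, x is the direction in which the jaws open and shut, and the axes are right-handed (so a half turn about y gives the same grasp; the last joint's range is limited). The gripper opens to 88 mm and grips with 3 to 60 N. Pads are 18 mm wide; open, the fingers measure 123 mm over their backs; the gripper's body (75 mm by 187 mm) begins 45 mm behind the grasp point.
Start: joints at [-1.257, 0.689, -0.195, 1.565, 0.157, 0.902, -0.215], TCP at [0.173, 0.601, 0.239] pointing down, gripper open.
Joint ranges: [-3.01, 3.01], [-0.46, 2.08], [-1.47, 1.51], [0.13, 2.56], [-1, 4.14], [0.04, 2.09], [-2.66, 2.66]. Speed limits (rad/s): [2.57, 2.57, 3.14, 3.14, 3.14, 3.14, 3.14].

### API

Orientations are given as a unit quaternion [x, y, z, w].
In Python, from plant import get_state, snapshot, camera_params, job, r gives the robot as it stands.
- The arm moves only by the tool carry_out, never from a script. Its arguments are lists of equal length, an entry for each row: "offset": the shift along the world's x, y, z in m, a list of three; "twist": the turn about the world's z in degrees. In form: {"offset": [[tx, ty, tz], ...], "twist": [twist, ...]}. A call has 1 to 8 rows; each row shifts and turns the commanded pose from where the row before left it; what a row does not reach is not made up. A row lasts 1/8 s, in which the tool goes at most 62.5 mm and 10.7 degrees, less where a joint would pass 70% of its speed; a pose out of reach is approached as far as the arm can. A call with a gripper value outside its range is refused whole. "grip" is the finger opening in m, from 0 to 0.0881, set as the call begins (left out, the last holds). The fingers move at their own pace and stop on an object; "newtons" is the grip in N (left out, the last holds). Time passes only in rows, so rows that do not move let the fingers close. It gives the time, the measured TCP pose, the force and the opening at its end, in the units of the state.
- get_state(): the state, without advancing time (a new reading comes with each control period).
- snapshot(name): name is "scene" or "top" or "wrist"; returns the picture (384x512x3 uint8, red, green, blue); there is no depth.
- camera_params(name): a dict with "camera_matrix" (3x3 intrinsics, pixels), "dist_coeffs" ([k1, k2, p1, p2, k3] as OpenCV has them; the pictures are not rectified), "eye" and "orientation" of the camera in the world. Camera axes: x right, y up, looking along -z (the intrinsics and any distortion apply to the point x, -y, -z); pixel columns grow to the right and rows downward; lengths in m; the calibration is good to about 2 mm. A picture is of the moment at which its call begins: read the wrist's pose just before it. camera_params takes no time and is no camera call; for the wrist camera it gives the pose at the moment of the call.
- job.finish_job(): hands the job in, once; it reports no verdict.
The state is a dict: "clock": time; "q": joint angles; "qd": joint speeds; "joint_torque": joint torques, N m; "tool_pos": TCP position; "eef_rot": TCP orientation; "contact_force": force on the tool from outside, world axes, zero at the start; "moment": the same for the moment, N m; "opening": opening from 0.0 (shut) to 1.0 (fully open).
Only numpy, scipy, OpenCV 4.12 (cv2) and the standard library are available. Lean on these libraries where they do the work, as an engineer would, in place of code of your own. Each camera call takes 0.05 s, during which the arm holds its last target. There are 200 camera calls.

### The job

Tighten the paint pot: take the slim steel bar from its stand, stand it in a hole of the locking ring and swing it to turn the ring clockwise (seen from above); when the cover gets in the way move the bar to the next hole and go on, until the rib on the ring's rim lines up with the fixed pointer. Leave the bar standing in the ring's hole and let go of it.

Things in the scene. Friction and masses are not known exactly. Their poses are not given: they have to be found in the camera images.
- pot: Low round paint pot on a 210 mm square steel plate, fixed. Origin: centre of the plate's underside, on the table; z is the pot's axis. A fixed pointer, a pale upright metal lug 104 mm high, stands just outside the ring (82 to 102 mm from the axis) on the pot's +x side, the middle of the cover's opening. On the other side from the bar, a like stand holds a 34 mm wooden rod, too thick.
- cover (a point): Top centre of the pot's fixed steel cover plate, on the axis 116 mm above the table; its axes are the pot's. The plate is a disc 124 mm across, 8 mm thick, 8 mm above the ring, its small middle cap 5 mm higher. A wedge 130 degrees wide, centred on +x, is cut out: only there can holes be reached and the bar swung, and its edges stop the bar, so one hole cannot serve for the whole turn.
- ring_top (a point): Centre of the top face of the locking ring (aluminium, 156 mm across), 100 mm above the table, sinking 1.3 mm per rad of turn; it turns with the ring. Six square holes 24 x 24 mm, 35 mm deep with a floor, 60 degrees apart, are centred 49 mm from the axis. A dark steel rib 10 mm wide, 6 mm high, stands on the rim. The bar is loose in a hole: it may move 5 mm before the ring follows.
- ring (a joint): Turn of the locking ring in rad, growing clockwise seen from above; starts between 0 and 0.44; at 2.18 the rib is at the pointer. Seen from above, counted anticlockwise from the pot's +x, the holes lie at 45 + 60 k degrees minus this value (turned into degrees), the rib at 125 degrees minus it. Stiff (0.12 N m, about 2.5 N at a hole); stays where it is left.
- bar: Plain round steel bar 14 mm thick, 150 mm long, about 0.18 kg, with a short taper at its foot. Origin: centre of its lower end; z along the bar. It starts upright in a fixed wooden stand, a block 80 x 80 mm and 60 mm high, its foot 10 mm above the table (top 160 mm up), to the left or right of the pot.

How it is judged:
By the outcome, as a careful person would: the job done as asked, in the order asked, and still so for the second after the job is handed in, with the robot touching nothing.
It also fails if it takes over 54 s, if anything falls off the work surface, if the arm or the gripper's body presses on something with over 40 N, if the wrist force passes 120 N, or if a joint passes its speed limit or range.

## Working session

There is one attempt and no reset: what is moved stays moved. The work goes in short steps, Python scripts to look and compute and a tool call to move; the robot and the scene stay as the last step left them, time stands still between calls to the robot, and variables do not carry over. Pictures are saved under pics/ and viewed, about 8 in all and at most 12, crops included, and the job is handed in when it is done.

Besides the shell and the picture viewer there is one more tool, called after "Call:" as name(argument=value, ...), one argument or row to a line, values as JSON. carry_out: Moves the arm, as the interface text tells. Its arguments: {"type":"object","properties":{"offset":{"type":"array"},"twist":{"type":"array"},"grip":{"type":"number"},"newtons":{"type":"number"}},"required":["offset","twist"]}

```bash
mkdir -p pics; python3 - <<'E'
from plant import *
import cv2,numpy as np
for n in ("scene","top"):
    im=snapshot(n); cv2.imwrite(f"pics/{n}0.png",im[:,:,::-1])
    p=camera_params(n); print(n,{k:np.round(np.array(v),4).tolist() for k,v in p.items()})
s=get_state(); print({k:np.round(np.array(v),3).tolist() for k,v in s.items()}, r.grip_point_offset)
a=cv2.imread("pics/scene0.png");
E
ls
```

```text
scene {'camera_matrix': [[376.2155, 0.0, 249.9511], [0.0, 376.2155, 194.6929], [0.0, 0.0, 1.0]], 'dist_coeffs': [-0.0571, 0.0, 0.0, 0.0, 0.0], 'eye': [0.9577, -0.2798, 0.7471], 'orientation': [0.2961, 0.1412, 0.4252, 0.8436]}
top {'camera_matrix': [[355.4014, 0.0, 255.4262], [0.0, 355.4014, 195.7144], [0.0, 0.0, 1.0]], 'dist_coeffs': [-0.0815, 0.0, 0.0, 0.0, 0.0], 'eye': [0.3914, 0.0118, 0.8009], 'orientation': [0.0681, -0.067, -0.7015, 0.7063]}
{'clock': 0.1, 'q': [-1.257, 0.69, -0.195, 1.566, 0.157, 0.902, -0.215], 'qd': [-0.001, -0.004, -0.0, -0.003, -0.001, -0.0, -0.002], 'joint_torque': [-0.004, -52.85, -1.272, -15.384, -0.053, 0.002, 0.0], 'tool_pos': [0.172, 0.6, 0.238], 'eef_rot': [0.565, 0.425, -0.426, -0.564], 'contact_force': [-1.083, -0.107, 0.233], 'moment': [-0.017, 0.019, -0.012], 'opening': 0.997} 0.0187
pics
```

View pics/top0.png

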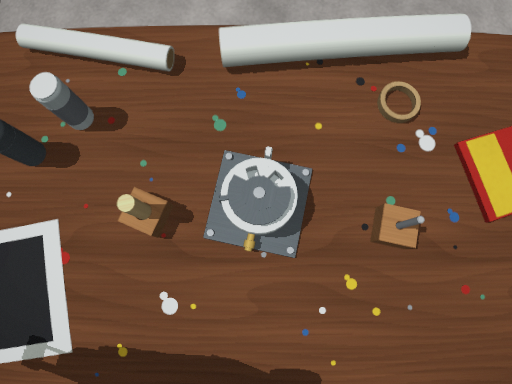

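View pics/scene0.png

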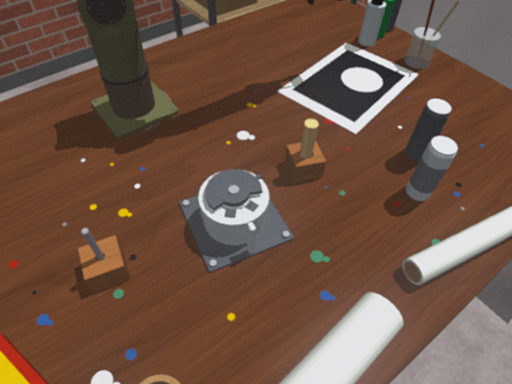

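The top view shows the pot at about (259,200), the pointer at (268,152), the bar's top at about (420,219) on the right (-y), and the thick rod on the left. The scene view agrees. Next I'll take close-ups and measure.

```bash
cat > h.py <<'E'
import numpy as np, cv2
from scipy.spatial.transform import Rotation as R
from plant import *
def par(n):
    p=camera_params(n); return np.array(p["camera_matrix"]),np.array(p["dist_coeffs"]),np.array(p["eye"]),R.from_quat(p["orientation"]).as_matrix()
def ray(P,uv):
    K,D,e,M=P; x=cv2.undistortPoints(np.array(uv,float).reshape(-1,1,2),K,D).reshape(-1,2)
    return np.c_[x[:,0],-x[:,1],-np.ones(len(x))]@M.T
def onplane(P,uv,z):
    d=ray(P,uv); return P[2]+d*((z-P[2][2])/d[:,2])[:,None]
def proj(P,X):
    K,D,e,M=P; c=(np.atleast_2d(X)-e)@M; c=c*[1,-1,-1]
    return cv2.projectPoints(c,np.zeros(3),np.zeros(3),K,D)[0].reshape(-1,2)
def tri(P1,u1,P2,u2):
    A=np.zeros((3,3));b=np.zeros(3)
    for P,u in((P1,u1),(P2,u2)):
        d=ray(P,[u])[0];d/=np.linalg.norm(d);m=np.eye(3)-np.outer(d,d);A+=m;b+=m@P[2]
    return np.linalg.solve(A,b)
E
python3 - <<'E'
from h import *
P=par("top");S=par("scene")
print("bar top",onplane(P,[[420,219]],.16),"scene px pred",proj(S,onplane(P,[[420,219]],.16)))
print("stand c",onplane(P,[[400,226]],.06))
print("cap",onplane(P,[[259,192]],.121), "pointer",onplane(P,[[268,150]],.104))
print("screws",onplane(P,[[228,156],[306,172],[210,233],[291,250]],.012).round(4).tolist())
im=cv2.imread("pics/top0.png")
a=cv2.resize(im[145:265,200:320],None,fx=5,fy=5,interpolation=cv2.INTER_CUBIC)
b=cv2.resize(im[195:255,375:435],None,fx=3.3,fy=5,interpolation=cv2.INTER_CUBIC)[:, :200]
b=cv2.resize(b,(200,200)); c=np.zeros((600,800,3),np.uint8); c[:,:600]=a; c[:200,600:]=b
cv2.imwrite("pics/crop1.png",c)
E
```

```text
bar top [[ 0.47378963 -0.29107985  0.16      ]] scene px pred [[ 85.51161043 228.12122464]]
stand c [[ 0.47162825 -0.293336    0.06      ]]
cap [[0.53055013 0.00632929 0.121     ]] pointer [[ 0.62210379 -0.01184505  0.104     ]]
screws [[0.6374, 0.0776, 0.012], [0.6004, -0.1022, 0.012], [0.4592, 0.1138, 0.012], [0.423, -0.0657, 0.012]]
```

View pics/crop1.png

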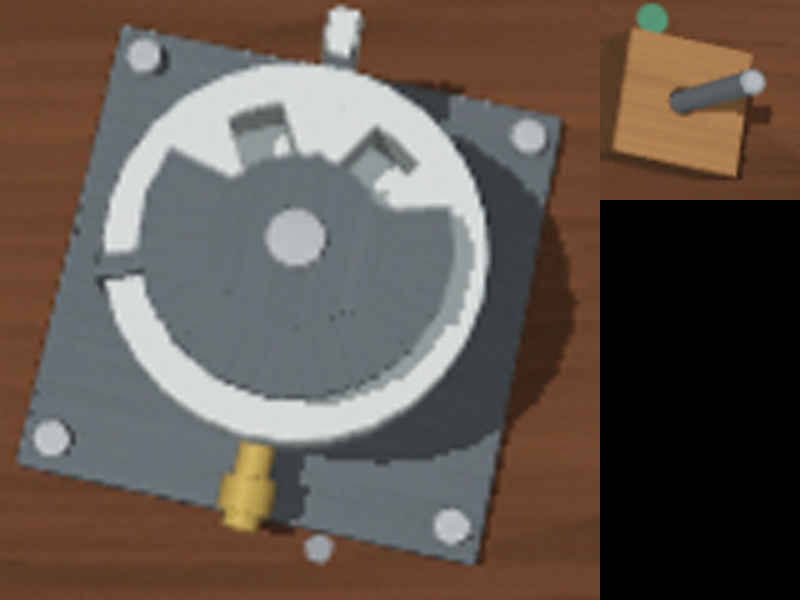

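The crop shows two holes in the opening at about (262,135) and (378,165), the rib on the left at (121,264), and the pointer at the top. The bar stands near-vertical in its stand. I'll compute the angles and tool axes.

```bash
python3 - <<'E'
from h import *
P=par("top"); c=lambda a:[[200+x/5-.4,145+y/5-.4] for x,y in a]
C=np.array([.530,.006]); yaw=-11.5
def rp(uv,z):
    for p in onplane(P,uv,z): d=p[:2]-C; print(p.round(4),"r",np.hypot(*d).round(4),"ang",(np.degrees(np.arctan2(d[1],d[0]))-yaw).round(1))
print("cap");rp(c([(295,237)]),.121)
print("rib");rp(c([(121,264)]),.103)
print("ring edges");E=onplane(P,c([(104,245),(489,245),(296,63),(290,443)]),.1);print(E.round(4).tolist())
print("holes outer corners");rp(c([(230,122),(282,104),(376,127),(416,165)]),.1)
print("pointer");rp(c([(345,10)]),.104)
print("cover wedge corners");rp(c([(170,150),(457,207)]),.116)
print("bar",onplane(P,[[375+82/3.33-.4,195+100/3.33-.4]],.06),onplane(P,[[375+152/3.33-.4,195+82/3.33-.4]],.16))
M=R.from_quat(get_state()["eef_rot"]).as_matrix();print(M.round(3))
E
```

```text
cap
[0.5305 0.0071 0.121 ] r 0.0012 ang 75.4
rib
[0.5227 0.0765 0.103 ] r 0.0709 ang 107.4
ring edges
[[0.531, 0.0838, 0.1], [0.5321, -0.0712, 0.1], [0.6078, 0.0069, 0.1], [0.452, 0.0085, 0.1]]
holes outer corners
[0.5826 0.0337 0.1   ] r 0.0594 ang 39.3
[0.5903 0.0126 0.1   ] r 0.0607 ang 17.7
[ 0.5808 -0.0258  0.1   ] r 0.06 ang -20.5
[ 0.565 -0.042  0.1  ] r 0.0594 ang -42.4
pointer
[ 0.6294 -0.0131  0.104 ] r 0.1013 ang 0.6
cover wedge corners
[0.5665 0.0569 0.116 ] r 0.0627 ang 65.9
[ 0.5441 -0.0569  0.116 ] r 0.0644 ang -65.9
bar [[ 0.47454094 -0.29183754  0.06      ]] [[ 0.47337261 -0.29151825  0.16      ]]
[[ 0.276 -0.    -0.961]
 [ 0.961 -0.002  0.276]
 [-0.002 -1.    -0.   ]]
```

Everything agrees: pot axis at about (0.5305, 0.0065), yaw -11.5°, ring at about 0.30 rad, bar at about (0.474, -0.2917). The jaw axis already lies near tangential, so no twist is needed. Moving above the bar.

Call:
carry_out(
  offset=[
    [0.045, -0.02, 0.01],
    [0.045, -0.02, 0.01],
    [0.045, -0.03, 0],
    [0.045, -0.03, 0],
    [0.045, -0.03, 0],
    [0.045, -0.03, 0],
    [0.032, -0.04, 0],
    [0, -0.05, 0],
  ],
  twist=[0, 0, 0, 0, 0, 0, 0, 0],
  grip=0.088,
)

```text
clock: 1.1
tool_pos: [0.4773, 0.3487, 0.2579]
eef_rot: [0.566, 0.425, -0.424, -0.565]
contact_force: [-0.1, 0.4, 0.2]
opening: 0.994
```

Call:
carry_out(
  offset=[
    [0, -0.05, 0],
    [0, -0.055, 0],
    [0, -0.055, 0],
    [0, -0.055, 0],
    [0, -0.055, 0],
    [0, -0.055, 0],
    [0, -0.055, 0],
    [0, -0.055, 0],
  ],
  twist=[0, 0, 0, 0, 0, 0, 0, 0],
)

```text
clock: 2.1
tool_pos: [0.4743, -0.086, 0.2586]
eef_rot: [-0.565, -0.425, 0.425, 0.565]
contact_force: [0.2, 0.1, 0.4]
opening: 0.994
```

Call:
carry_out(
  offset=[
    [0, -0.055, 0],
    [0, -0.055, 0],
    [0, -0.055, 0],
    [0, -0.04, 0],
    [0, 0, -0.02],
    [0, 0, -0.02],
    [0, 0, 0],
  ],
  twist=[0, 0, 0, 0, 0, 0, 0],
)

```text
clock: 2.98
tool_pos: [0.4733, -0.2888, 0.2173]
eef_rot: [-0.564, -0.425, 0.426, 0.566]
contact_force: [-0.2, 0.2, 0.9]
opening: 0.999
```

```bash
python3 - <<'E'
from h import *
s=get_state();print(s["tool_pos"])
P=par("wrist");im=snapshot("wrist");cv2.imwrite("pics/w1.png",im[:,:,::-1])
print(P[2],P[3].round(2).tolist()); print(proj(P,[[.474,-.2917,.16],[.474,-.2917,.06]]))
E
```

```text
[ 0.47331869 -0.28880544  0.21727789]
[ 0.39360903 -0.26637059  0.36232412] [[0.28, -0.91, -0.3], [0.96, 0.26, 0.09], [0.0, -0.32, 0.95]]
[[253.15258467 215.55957606]
 [254.12214267 174.13370994]]
```

View pics/w1.png

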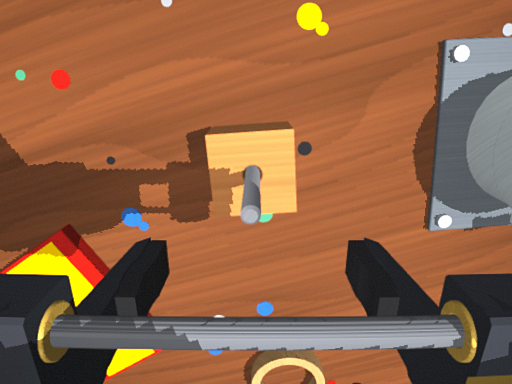

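The wrist view shows the bar's top at (250,214) and its foot at (254,172), against a prediction of (253,216) and (254,174). That is within 2 mm, so I'll descend and grip.

Call:
carry_out(
  offset=[
    [0, -0.003, -0.03],
    [0, 0, -0.03],
    [0, 0, -0.03],
    [0, 0, -0.021],
    [0, 0, 0],
  ],
  twist=[0, 0, 0, 0, 0],
)

```text
clock: 3.65
tool_pos: [0.4744, -0.2919, 0.1073]
eef_rot: [-0.564, -0.425, 0.426, 0.565]
contact_force: [-0.7, -1.2, -0.2]
opening: 1.0
```

Call:
carry_out(
  offset=[
    [0, 0, 0],
    [0, 0, 0],
    [0, 0, 0],
    [0, 0, 0],
    [0, 0, 0],
    [0, 0, 0],
  ],
  twist=[0, 0, 0, 0, 0, 0],
  grip=0,
  newtons=45,
)

```text
clock: 4.4
tool_pos: [0.4745, -0.2923, 0.1077]
eef_rot: [-0.565, -0.425, 0.425, 0.565]
contact_force: [-0.3, -0.0, -0.3]
opening: 0.343
```

Call:
carry_out(
  offset=[
    [0, 0, 0],
    [0, 0, 0],
    [0, 0, 0],
    [0, 0, 0],
  ],
  twist=[0, 0, 0, 0],
)

```text
clock: 4.9
tool_pos: [0.4746, -0.2923, 0.1077]
eef_rot: [-0.565, -0.425, 0.425, 0.565]
contact_force: [0.5, -0.7, 0.4]
opening: 0.143
```

Call:
carry_out(
  offset=[
    [0, 0, 0.015],
    [0, 0, 0.025],
    [0, 0, 0.03],
    [0, 0, 0.03],
    [0, 0, 0.03],
    [0, 0, 0],
  ],
  twist=[0, 0, 0, 0, 0, 0],
)

```text
clock: 5.65
tool_pos: [0.4759, -0.2928, 0.2404]
eef_rot: [0.567, 0.426, -0.424, -0.563]
contact_force: [-1.2, 0.7, -2.1]
opening: 0.144
```

Call:
carry_out(
  offset=[
    [0.01, 0.03, 0.01],
    [0.015, 0.045, 0],
    [0.015, 0.045, 0],
    [0.015, 0.045, 0],
    [0.015, 0.045, 0],
    [0.015, 0.045, 0],
    [0.015, 0.04, 0],
    [0.001, 0.018, 0],
  ],
  twist=[0, 0, 0, 0, 0, 0, 0, 0],
)

```text
clock: 6.65
tool_pos: [0.5754, 0.024, 0.2467]
eef_rot: [-0.563, -0.426, 0.427, 0.565]
contact_force: [-0.7, -0.1, -1.8]
opening: 0.144
```

Call:
carry_out(
  offset=[
    [0, 0, 0],
    [0, 0, -0.01],
    [0, 0, 0],
  ],
  twist=[0, 0, 0],
)

```text
clock: 7.02
tool_pos: [0.5744, 0.0182, 0.2365]
eef_rot: [-0.565, -0.423, 0.426, 0.566]
contact_force: [-1.1, -0.6, -2.9]
opening: 0.148
```

```bash
python3 - <<'E'
from h import *
s=get_state();print(s["tool_pos"],R.from_quat(s["eef_rot"]).as_matrix()[:,1])
P=par("wrist");im=snapshot("wrist")
S=snapshot("scene");PS=par("scene")
f=np.array(s["tool_pos"])-[0,0,.0977]
print("foot pred w,s",proj(P,[f]),proj(PS,[f,[.577,.0205,.1]]))
u=proj(PS,[f])[0].astype(int)
b=cv2.resize(S[u[1]-50:u[1]+50,u[0]-37:u[0]+38],None,fx=3.84,fy=3.84,interpolation=cv2.INTER_CUBIC)
print("crop origin",u-[37,50],b.shape)
cv2.imwrite("pics/w2.png",np.hstack([im,b])[:,:,::-1])
E
```

```text
[0.57440158 0.0182147  0.23654208] [-0.00286416 -0.00157294 -0.99999466]
foot pred w,s [[257.45595817 193.12992771]] [[250.39810995 192.75431551]
 [251.71100808 204.30090061]]
crop origin [213 142] (384, 288, 3)
```

View pics/w2.png

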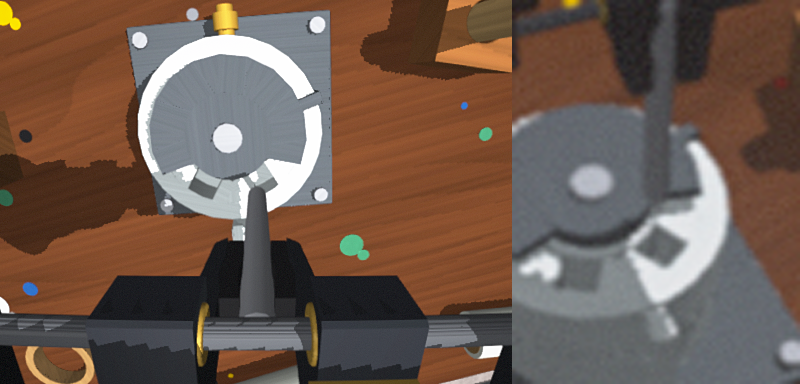

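The wrist view has the bar's foot at about (258,188), with hole 0 just behind it at about (264,183) and the other hole at (205,188). I'll check the predicted hole outlines on a zoom before lowering.

```bash
cat >> h.py <<'E'
C=np.array([.5305,.0065]);YAW=-11.5
def hole(th,k,r=.049,w=.012,z=.1):
    a=np.radians(45+60*k-np.degrees(th)+YAW);u=np.array([np.cos(a),np.sin(a)]);v=np.array([-u[1],u[0]])
    return np.array([[*(C+u*(r+i*w)+v*j*w),z] for i,j in((1,1),(1,-1),(-1,-1),(-1,1))]),C+u*r
E
python3 - <<'E'
from h import *
P=par("wrist");im=cv2.imread("pics/w2.png")
x0,y0,f=120,40,4
a=cv2.resize(im[y0:y0+190,x0:x0+200],None,fx=f,fy=f,interpolation=cv2.INTER_CUBIC)[190:]
for k in(0,-1):
    o=hole(.30,k);print(k,o[1]);q=(proj(P,o[0])-[x0,y0]+.5)*f-[0,190];cv2.polylines(a,[q.round().astype(int)],True,(0,0,255),1)
cv2.imwrite("pics/w2z.png",a)
E
```

```text
0 [0.57752775 0.02026192]
-1 [ 0.56593205 -0.02734627]
```

View pics/w2z.png

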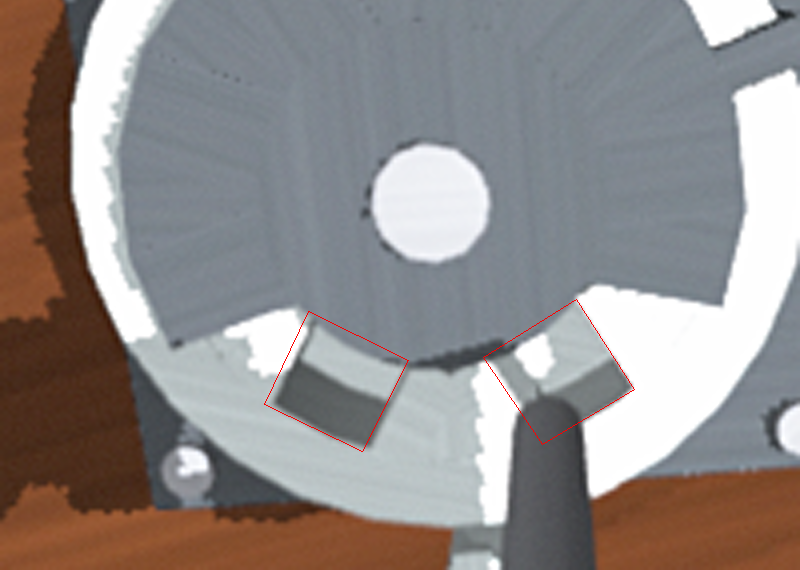

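Outlines fit within about 1–2 mm and the foot is where predicted. Shifting by (3, 2) mm and lowering.

Call:
carry_out(
  offset=[
    [0.003, 0.002, -0.005],
    [0, 0, -0.015],
    [0, 0, -0.015],
    [0, 0, -0.01],
    [0, 0, 0],
  ],
  twist=[0, 0, 0, 0, 0],
)

```text
clock: 7.75
tool_pos: [0.5778, 0.0226, 0.1915]
eef_rot: [-0.564, -0.425, 0.426, 0.565]
contact_force: [-0.3, -0.5, -1.0]
opening: 0.148
```

Call:
carry_out(
  offset=[
    [0, 0, -0.008],
    [0, 0, -0.008],
    [0, 0, -0.006],
    [0, 0, 0],
  ],
  twist=[0, 0, 0, 0],
)

```text
clock: 8.25
tool_pos: [0.5782, 0.0227, 0.1702]
eef_rot: [-0.565, -0.425, 0.426, 0.565]
contact_force: [-0.0, 0.0, -2.0]
opening: 0.145
```

Call:
carry_out(
  offset=[
    [0.001, -0.0055, 0],
    [0.001, -0.005, 0],
    [0, -0.0055, 0],
    [0, -0.005, 0],
    [-0.001, -0.005, 0],
    [-0.0015, -0.005, 0],
    [0, 0, 0],
  ],
  twist=[0, 0, 0, 0, 0, 0, 0],
)

```text
clock: 9.12
tool_pos: [0.5783, -0.0095, 0.1708]
eef_rot: [0.565, 0.425, -0.425, -0.565]
contact_force: [-0.8, 0.9, -1.7]
opening: 0.143
```

Call:
carry_out(
  offset=[
    [-0.002, -0.005, 0],
    [-0.0025, -0.0045, 0],
    [-0.003, -0.0045, 0],
    [-0.0035, -0.004, 0],
    [-0.0035, -0.0035, 0],
    [0, 0, 0],
    [0, 0, 0],
  ],
  twist=[0, 0, 0, 0, 0, 0, 0],
)

```text
clock: 10.0
tool_pos: [0.5637, -0.031, 0.1709]
eef_rot: [0.565, 0.425, -0.425, -0.565]
contact_force: [0.3, 1.1, -1.7]
opening: 0.144
```

```bash
python3 - <<'E'
from h import *
s=get_state();print(s["tool_pos"],s["contact_force"],s["moment"])
im=snapshot("top")[:,:,::-1]; cv2.imwrite("pics/top3.png",im)
im=snapshot("wrist")[:,:,::-1];cv2.imwrite("pics/w3.png",cv2.resize(im[0:300,60:460],None,fx=2,fy=2,interpolation=cv2.INTER_CUBIC))
E
```

```text
[ 0.56365561 -0.03102372  0.17086575] [ 0.28839525  1.10761165 -1.74746568] [ 0.26096868 -0.09324902 -0.00608533]
```

View pics/w3.png

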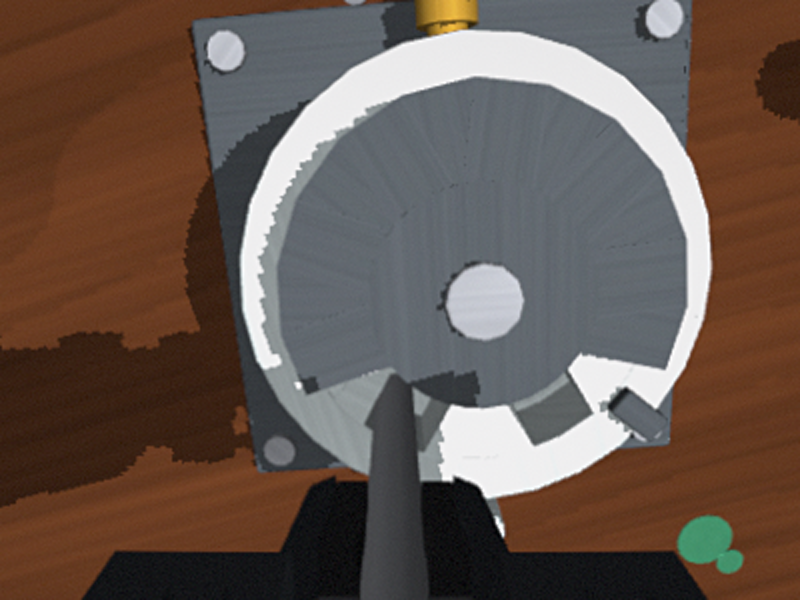

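The ring turned: the rib is now at about (638,413) and the next hole is free at about (552,405). Measuring.

```bash
python3 - <<'E'
from h import *
P=par("wrist")
def rp(q,z):
    for p in onplane(P,[[60+x/2-.25,y/2-.25] for x,y in q],z): d=p[:2]-C; print(p.round(4),"r",np.hypot(*d).round(4),"ang",(np.degrees(np.arctan2(d[1],d[0]))-YAW).round(1))
rp([(485,301)],.121);rp([(641,412)],.105);rp([(570,374),(590,411),(534,446),(513,408)],.0995)
E
```

```text
[0.5298 0.0062 0.121 ] r 0.0008 ang -149.6
[0.5849 0.0492 0.105 ] r 0.0692 ang 49.6
[0.5672 0.0296 0.0995] r 0.0433 ang 43.7
[0.5823 0.0336 0.0995] r 0.0585 ang 39.2
[0.5898 0.0122 0.0995] r 0.0595 ang 17.0
[0.5738 0.0083 0.0995] r 0.0433 ang 13.8
```

θ ≈ 1.32 rad, and the next hole is at (0.5778, 0.021). Backing off, lifting and moving over.

Call:
carry_out(
  offset=[
    [0.003, 0.003, 0],
    [0, 0, 0.015],
    [0, 0, 0.025],
    [0, 0, 0.026],
    [0.003, 0.012, 0],
    [0.004, 0.018, 0],
    [0.004, 0.019, 0],
    [0, 0, 0],
  ],
  twist=[0, 0, 0, 0, 0, 0, 0, 0],
)

```text
clock: 11.1
tool_pos: [0.5775, 0.0259, 0.236]
eef_rot: [-0.563, -0.427, 0.427, 0.565]
contact_force: [-0.7, -0.5, -2.0]
opening: 0.145
```

Call:
carry_out(
  offset=[
    [0, 0, 0],
    [0, 0, 0],
  ],
  twist=[0, 0],
)

```text
clock: 11.35
tool_pos: [0.5774, 0.0211, 0.2365]
eef_rot: [0.565, 0.425, -0.425, -0.565]
contact_force: [-0.3, -0.3, -2.0]
opening: 0.144
```

```bash
python3 - <<'E'
from h import *
s=get_state();print(s["tool_pos"],s["contact_force"])
P=par("wrist");im=snapshot("wrist")[:,:,::-1]
f=np.array(s["tool_pos"])-[0,0,.0977]
x0,y0,k=120,40,4
a=cv2.resize(im[y0:y0+190,x0:x0+200],None,fx=k,fy=k,interpolation=cv2.INTER_CUBIC)[190:]
g=lambda X:((proj(P,X)-[x0,y0]+.5)*k-[0,190]).round().astype(int)
cv2.polylines(a,[g(hole(1.325,1,z=.0987)[0])],True,(0,0,255),1)
t=np.linspace(0,6.3,30);cv2.polylines(a,[g(f+np.c_[.007*np.cos(t),.007*np.sin(t),0*t])],True,(0,255,255),1)
print(hole(1.325,1)[1]);cv2.imwrite("pics/w4.png",a)
E
```

```text
[0.57737451 0.02113462 0.23646246] [-0.28263567 -0.27159154 -2.04994032]
[0.57721071 0.02130234]
```

View pics/w4.png

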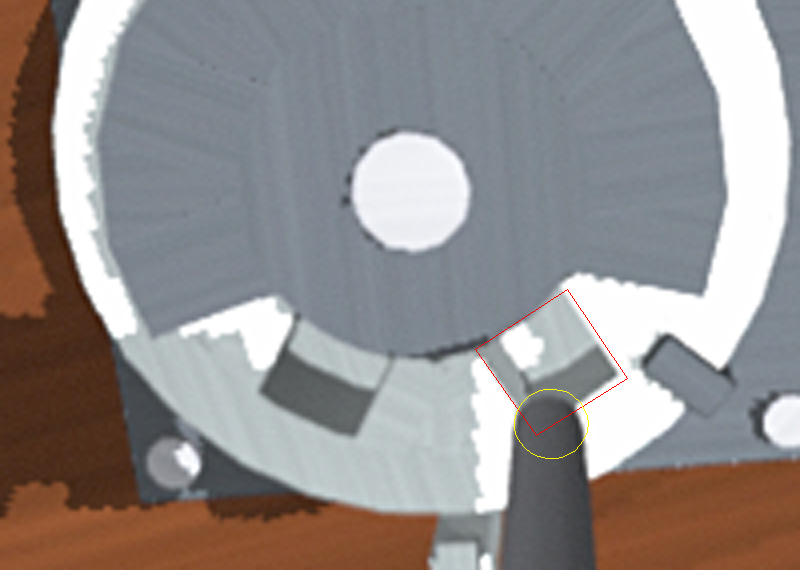

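The outline matches the hole at (550,362) and the foot circle matches the bar's end at (550,424). Lowering.

Call:
carry_out(
  offset=[
    [0, 0, -0.01],
    [0, 0, -0.015],
    [0, 0, -0.015],
    [0, 0, -0.012],
    [0, 0, -0.008],
    [0, 0, -0.007],
    [0, 0, 0],
  ],
  twist=[0, 0, 0, 0, 0, 0, 0],
)

```text
clock: 12.28
tool_pos: [0.5774, 0.0222, 0.1693]
eef_rot: [-0.565, -0.425, 0.426, 0.565]
contact_force: [0.3, -0.8, -1.5]
opening: 0.144
```

Call:
carry_out(
  offset=[
    [0.0015, -0.005, 0],
    [0.001, -0.005, 0],
    [0, -0.0055, 0],
    [0, -0.005, 0],
    [-0.001, -0.005, 0],
    [-0.0015, -0.005, 0],
    [-0.002, -0.005, 0],
    [0, 0, 0],
  ],
  twist=[0, 0, 0, 0, 0, 0, 0, 0],
)

```text
clock: 13.28
tool_pos: [0.5759, -0.0147, 0.1698]
eef_rot: [0.566, 0.425, -0.425, -0.565]
contact_force: [-0.0, 0.3, -1.3]
opening: 0.144
```

Call:
carry_out(
  offset=[
    [-0.0025, -0.0045, 0],
    [-0.0015, -0.0025, 0],
    [0, 0, 0],
    [0, 0, 0],
  ],
  twist=[0, 0, 0, 0],
)

```text
clock: 13.78
tool_pos: [0.5716, -0.0209, 0.1698]
eef_rot: [0.565, 0.425, -0.425, -0.565]
contact_force: [-0.3, 1.5, -2.6]
opening: 0.149
```

```bash
python3 - <<'E'
from h import *
s=get_state();d=np.array(s["tool_pos"])[:2]-C;print(s["tool_pos"],s["contact_force"],np.degrees(np.arctan2(d[1],d[0])))
P=par("wrist");im=snapshot("wrist")[:,:,::-1]
u=proj(P,[*[[*(C+.07*np.array([np.cos(a),np.sin(a)])),.1035] for a in [np.radians(YAW+5)]]])[0].astype(int);print(u)
x0,y0=u-[100,70];x0=max(x0,0);y0=max(y0,0);print(x0,y0)
cv2.imwrite("pics/w5.png",cv2.resize(im[y0:y0+140,x0:x0+200],None,fx=4,fy=4,interpolation=cv2.INTER_CUBIC))
E
```

```text
[ 0.57163157 -0.02092133  0.16982188] [-0.3378666   1.45093768 -2.58819631] -33.690342426297406
[295 237]
195 167
```

View pics/w5.png

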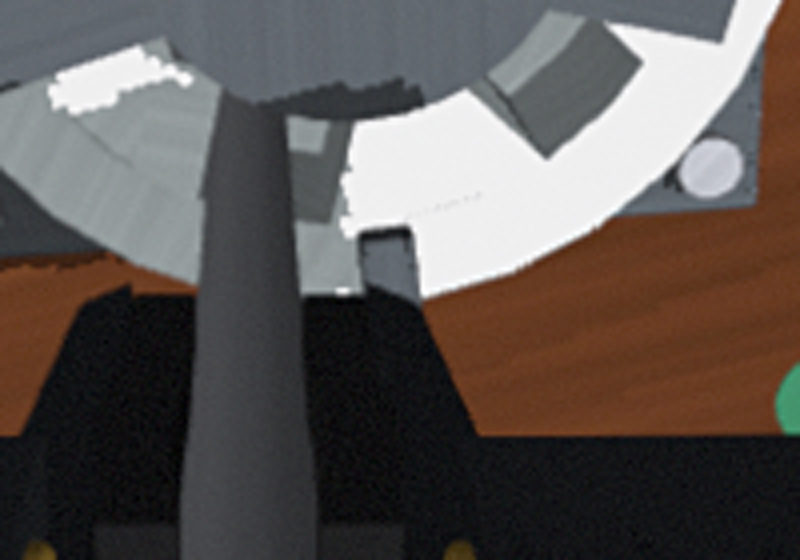

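Rib's inner end is at (388,233); the pointer is hidden by the fingers. Measuring the rib and hole corners.

```bash
python3 - <<'E'
from h import *
P=par("wrist")
def rp(q,z):
    for p in onplane(P,[[195+x/4-.4,167+y/4-.4] for x,y in q],z): d=p[:2]-C; print(p.round(4),"r",np.hypot(*d).round(4),"ang",(np.degrees(np.arctan2(d[1],d[0]))-YAW).round(1))
print("rib");rp([(361,238),(410,236),(419,300)],.1033);print("hole 2 outer");rp([(642,63),(548,158)],.0973)
print("hole1 right corner");rp([(330,222)],.0973)
E
```

```text
rib
[ 0.5898 -0.0064  0.1033] r 0.0607 ang -0.8
[0.5918 0.0018 0.1033] r 0.0614 ang 7.1
[6.041e-01 4.000e-04 1.033e-01] r 0.0738 ang 6.7
hole 2 outer
[0.5744 0.0473 0.0973] r 0.06 ang 54.4
[0.5869 0.0283 0.0973] r 0.0605 ang 32.6
hole1 right corner
[ 0.5881 -0.0111  0.0973] r 0.0602 ang -5.5
```

About 3.3° (2.9 mm at the bar) remain.

Call:
carry_out(
  offset=[
    [-0.0008, -0.0012, 0],
    [-0.0009, -0.0012, 0],
    [0, 0, 0],
    [0, 0, 0],
  ],
  twist=[0, 0, 0, 0],
)

```text
clock: 14.32
tool_pos: [0.57, -0.0227, 0.1698]
eef_rot: [0.565, 0.425, -0.425, -0.565]
contact_force: [0.2, 2.3, -2.0]
opening: 0.142
```

```bash
python3 - <<'E'
from h import *
s=get_state();d=np.array(s["tool_pos"])[:2]-C;print(s["tool_pos"],s["contact_force"],np.degrees(np.arctan2(d[1],d[0])))
P=par("wrist");im=snapshot("wrist")[:,:,::-1];T=snapshot("top")[:,:,::-1];S=snapshot("scene")[:,:,::-1]
a=cv2.resize(im[167:307,195:395],None,fx=4,fy=4,interpolation=cv2.INTER_CUBIC)[:320]
b=cv2.resize(T[140:210,210:310],None,fx=4,fy=4,interpolation=cv2.INTER_CUBIC)
c=cv2.resize(S[165:235,190:290],None,fx=4,fy=4,interpolation=cv2.INTER_CUBIC)
cv2.imwrite("pics/w6.png",np.vstack([a,np.hstack([b,c])]))
E
```

```text
[ 0.57001122 -0.02268059  0.16979649] [ 0.19172548  2.27376719 -2.04231644] -36.44732602977715
```

View pics/w6.png

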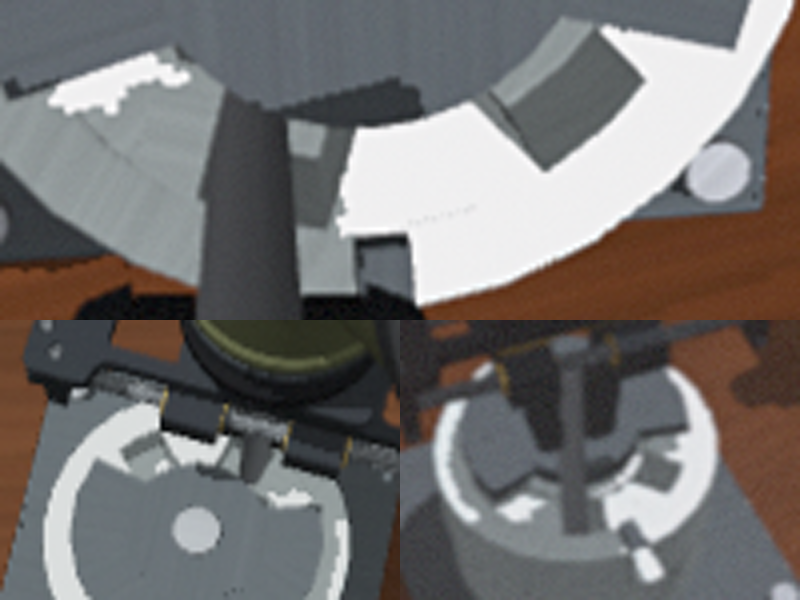

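```bash
python3 - <<'E'
from h import *
P=par("wrist")
def rp(P,q,z,x0,y0,oy=0):
    for p in onplane(P,[[x0+x/4-.4,y0+(y-oy)/4-.4] for x,y in q],z): d=p[:2]-C; print(p.round(4),"r",np.hypot(*d).round(4),"ang",(np.degrees(np.arctan2(d[1],d[0]))-YAW).round(1))
print("rib");rp(P,[(355,242),(407,240),(415,302)],.1033,195,167);print("hole 2 outer");rp(P,[(646,78),(546,170)],.0973,195,167)
print("hole1");rp(P,[(325,226)],.0973,195,167)
S=par("scene");print("scene rib inner mid, outer mid / pointer outer top");
rp(S,[(630-400,530),(640-400,545)],.1033,190,165,320);rp(S,[(645-400,550),(653-400,568)],.104,190,165,320)
E
```

```text
rib
[ 0.5886 -0.0093  0.1033] r 0.0602 ang -3.7
[ 0.5907 -0.0006  0.1033] r 0.0606 ang 4.8
[ 0.6026 -0.0021  0.1033] r 0.0727 ang 4.7
hole 2 outer
[0.5756 0.0458 0.0973] r 0.0598 ang 52.5
[0.5874 0.0258 0.0973] r 0.0601 ang 30.3
hole1
[ 0.587  -0.0138  0.0973] r 0.06 ang -8.3
scene rib inner mid, outer mid / pointer outer top
[ 0.5999 -0.0088  0.1033] r 0.0711 ang -0.9
[ 0.6105 -0.0102  0.1033] r 0.0818 ang -0.3
[ 0.6149 -0.0103  0.104 ] r 0.0861 ang 0.2
[ 0.6262 -0.0137  0.104 ] r 0.0978 ang -0.4
```

About 0.8° remains. Nudging, then backing the bar off to hole centre and lowering it to the floor.

Call:
carry_out(
  offset=[
    [-0.0004, -0.0006, 0],
    [0, 0, 0],
    [0, 0, 0],
    [0.0025, 0.0035, 0],
    [0, 0, -0.004],
    [0, 0, -0.003],
    [0, 0, 0],
  ],
  twist=[0, 0, 0, 0, 0, 0, 0],
)

```text
clock: 15.35
tool_pos: [0.5715, -0.0202, 0.1623]
eef_rot: [-0.565, -0.425, 0.426, 0.565]
contact_force: [-0.3, 0.7, -0.9]
opening: 0.147
```

Call:
carry_out(
  offset=[
    [0, 0, -0.001],
    [0, 0, -0.001],
    [0, 0, 0],
  ],
  twist=[0, 0, 0],
)

```text
clock: 15.72
tool_pos: [0.5719, -0.0198, 0.1607]
eef_rot: [-0.565, -0.425, 0.425, 0.565]
contact_force: [0.2, -0.9, -1.7]
opening: 0.148
```

Call:
carry_out(
  offset=[
    [0, 0, -0.001],
    [0, 0, -0.001],
    [0, 0, 0],
  ],
  twist=[0, 0, 0],
)

```text
clock: 16.1
tool_pos: [0.5724, -0.0198, 0.1597]
eef_rot: [0.565, 0.426, -0.425, -0.565]
contact_force: [-1.1, -0.4, 6.3]
opening: 0.144
```

```bash
python3 - <<'E'
from h import *
im=snapshot("wrist")[:,:,::-1]
S=np.median([snapshot("scene")[:,:,::-1] for _ in range(5)],axis=0).astype(np.uint8)
a=cv2.resize(im[167:247,250:370],None,fx=6,fy=6,interpolation=cv2.INTER_CUBIC)[:300]
a=im[175:250,270:370];a=cv2.resize(a,(400,300),interpolation=cv2.INTER_CUBIC)
b=cv2.resize(S[195:235,225:265],None,fx=10,fy=10,interpolation=cv2.INTER_CUBIC)
c=np.zeros((400,800,3),np.uint8);c[:300,:400]=a;c[:,400:]=b
cv2.imwrite("pics/w7.png",c)
E
```

```text
(no output)
```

View pics/w7.png

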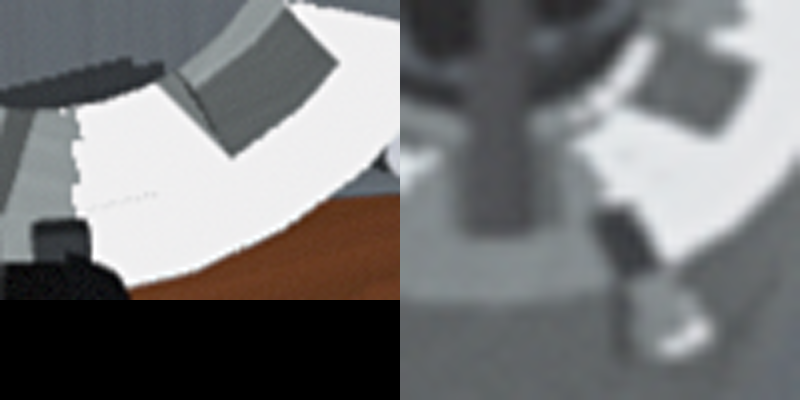

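The bar is on the floor (6 N). The rib, at (615,235) in the scene crop, lines up radially with the pointer at (665,320). Now the numbers.

```bash
python3 - <<'E'
from h import *
def rp(P,q,z,x0,y0,k):
    for p in onplane(P,[[x0+(x+.5)/k-.5,y0+(y+.5)/k-.5] for x,y in q],z): d=p[:2]-C; print(p.round(4),"r",np.hypot(*d).round(4),"ang",(np.degrees(np.arctan2(d[1],d[0]))-YAW).round(1))
P=par("wrist");S=par("scene")
print("rib");rp(P,[(34,222),(89,222)],.1033,270,175,4);print("hole2");rp(P,[(337,63),(233,157)],.0973,270,175,4)
print("scene rib inner/outer");rp(S,[(212,206),(240,272)],.1033,225,195,10)
print("hole2 s");rp(S,[(315,135),(355,65)],.0973,225,195,10)
for h in(-1,0,1): print(proj(S,[[*(C+r_*np.array([np.cos(np.radians(YAW)),np.sin(np.radians(YAW))])+h*.005*np.array([-np.sin(np.radians(YAW)),np.cos(np.radians(YAW))])),.104] for r_ in(.06,.078,.082,.102)]).__sub__([225,195]).__mul__(10).round(0).tolist())
E
```

```text
rib
[ 0.5874 -0.0098  0.1033] r 0.0592 ang -4.5
[ 0.5899 -0.0011  0.1033] r 0.0599 ang 4.2
hole2
[0.5765 0.0446 0.0973] r 0.0597 ang 51.1
[0.588  0.0247 0.0973] r 0.0603 ang 29.1
scene rib inner/outer
[ 0.5942 -0.0081  0.1033] r 0.0654 ang -1.4
[ 0.611  -0.0133  0.1033] r 0.083 ang -2.3
hole2 s
[0.5889 0.0232 0.0973] r 0.0608 ang 27.5
[0.5791 0.0417 0.0973] r 0.06 ang 47.4
[[182.0, 186.0], [218.0, 251.0], [227.0, 265.0], [268.0, 339.0]]
[[204.0, 178.0], [240.0, 242.0], [249.0, 257.0], [290.0, 330.0]]
[[225.0, 170.0], [262.0, 234.0], [270.0, 248.0], [313.0, 322.0]]
```

The wrist view puts the rib at -0.2° and hole 2 at 40.1° (target 40), so it is aligned. Releasing and retreating upward.

Call:
carry_out(
  offset=[
    [0, 0, 0],
    [0, 0, 0],
    [0, 0, 0],
    [0, 0, 0],
    [0, 0, 0],
    [0, 0, 0],
  ],
  twist=[0, 0, 0, 0, 0, 0],
  grip=0.07,
)

```text
clock: 17.15
tool_pos: [0.572, -0.0198, 0.1587]
eef_rot: [-0.565, -0.425, 0.425, 0.565]
contact_force: [0.2, -0.3, 0.5]
opening: 0.786
```

Call:
carry_out(
  offset=[
    [0, 0, 0.01],
    [0, 0, 0.02],
    [0, 0, 0.03],
    [0, 0, 0.04],
    [0, 0, 0.04],
    [-0.03, 0, 0.04],
    [-0.05, 0, 0],
    [-0.04, 0, 0],
  ],
  twist=[0, 0, 0, 0, 0, 0, 0, 0],
)

```text
clock: 18.15
tool_pos: [0.4504, -0.0197, 0.3399]
eef_rot: [0.565, 0.426, -0.425, -0.564]
contact_force: [0.6, 0.8, -0.5]
opening: 0.793
```

```bash
python3 - <<'E'
from h import *
s=get_state();print(s["clock"],s["tool_pos"],s["contact_force"],s["opening"])
im=snapshot("wrist")[:,:,::-1];P=par("wrist")
T=snapshot("top")[:,:,::-1]
print(proj(P,[[*C,.121],[.628,-.013,.104]]),P[2])
np.save("w8.npy",np.array([0]));cv2.imwrite("pics/w8raw.png",im)
S=snapshot("scene")[:,:,::-1]
a=cv2.resize(im,(400,300));b=cv2.resize(T[140:215,210:310],(400,300),interpolation=cv2.INTER_CUBIC);c=cv2.resize(S[135:247,180:330],(400,300),interpolation=cv2.INTER_CUBIC)
u=proj(P,[[.6,-.008,.104]])[0].astype(int);x0=int(np.clip(u[0]-60,0,392));y0=int(np.clip(u[1]-45,0,294));print(x0,y0)
d=cv2.resize(im[y0:y0+90,x0:x0+120],(400,300),interpolation=cv2.INTER_CUBIC)
cv2.imwrite("pics/w8.png",np.vstack([np.hstack([a,b]),np.hstack([c,d])]))
E
```

```text
18.15 [ 0.4503932  -0.01974057  0.33988407] [ 0.64596454  0.76524852 -0.50524214] 0.7934388393852806
[[299.77485159 221.33062127]
 [301.26964663 285.2644157 ]] [0.36491362 0.00278719 0.48436216]
239 221
```

View pics/w8.png

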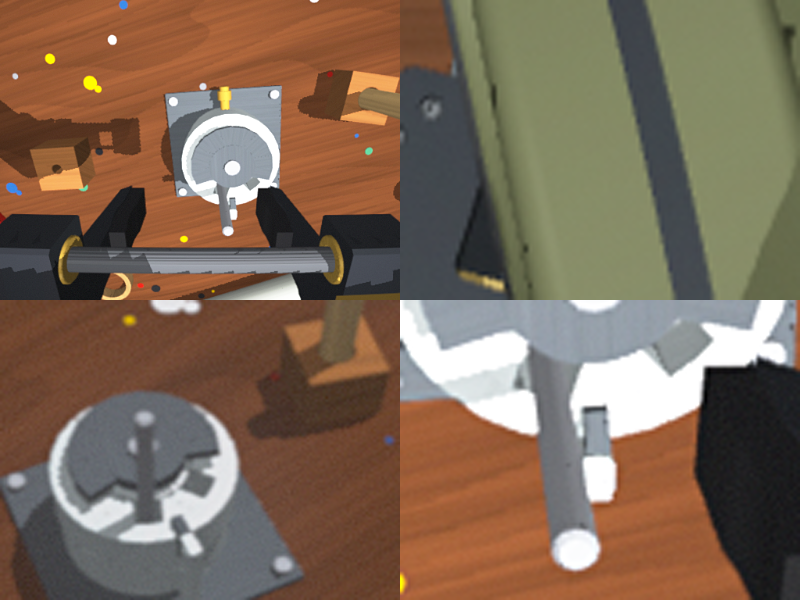

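The bar stands free in its hole, and the rib (595,408) and pointer (601,495) are in line in the bottom-right crop. One last numeric check, then I hand in if it passes.

```bash
python3 - <<'E'
from h import *
P=par("wrist")
def a(q,z):
    p=onplane(P,[[239+(q[0]-400)/3.333-.4,221+(q[1]-300)/3.333-.4]],z)[0];d=p[:2]-C
    v=(np.degrees(np.arctan2(d[1],d[0]))-YAW);print(p.round(4),np.hypot(*d).round(4),v.round(1));return v
rib=(a((583,409),.1033)+a((607,408),.1033))/2; po=(a((588,501),.104)+a((615,499),.104))/2
print("rib",rib,"pointer",po)
if abs(rib-po)<2.0: job.finish_job(); print("handed in",get_state()["clock"])
E
```

```text
[ 0.5878 -0.0111  0.1033] 0.0599 -5.5
[ 0.59   -0.0021  0.1033] 0.0601 3.3
[ 0.6279 -0.019   0.104 ] 0.1007 -3.2
[ 0.63   -0.0085  0.104 ] 0.1006 2.9
rib -1.1333516088295523 pointer -0.1402231812516268
the job is handed in; nothing more can be done
the job is handed in; nothing more can be done
```

The paint pot is tightened, and I handed the job in at about 18 s on the robot's clock, against the 54 s limit. No verdict was reported.

- **What I did:** I took the bar from its stand and turned the ring clockwise from about 0.30 to 1.32 rad in one hole. I then moved the bar to the next hole and turned on to about 2.18 rad. Last, I centred the bar in that hole, set it on the floor, let go and retreated upward.
- **Last view:** The bar was standing free in the ring's hole with the gripper well clear of it. Moving forces stayed within a few newtons, with about 6 N when the bar met the hole's floor.
- **Alignment:** The checks disagree by about 1–2°. Just before release, the wrist view put the rib 0.2° from the target and the free hole within 0.1°. After release it put the rib about 1° past the pointer, roughly 1 mm at the rim. An earlier scene-camera reading put the rib 1.4–2.3° past zero; I put that down to calibration error and did not correct for it.

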